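Post a test tile through the sprung flap of the archive box

ROBOT

A 6-joint arm with a two-finger parallel gripper is mounted at the origin on a cart in front of the work surface, level with it; the furniture and walls round the work are solid. World frame = base frame: x ahead of the robot, y to its left, z up, the work surface at z = 0. Lengths are in m, angles in rad, forces in N, time in s.
With the tool pointing down it reaches from about 0.225 to 0.875 m from the base axis. Payload 3.4 kg.
Tool frame: the origin (TCP) lies at the very end of the fingers, on their centre line; the grasp point (between the pads) lies 19 mm behind it; z points along the fingers, y is the line along which they close (so a half turn about z gives the same grasp; the last joint's range is limited). The gripper opens to 85 mm and grips with 20 to 120 N. Pads are 22 mm wide; open, the fingers measure 114 mm over their backs; the gripper's body (76 mm by 85 mm) begins 54 mm behind the grasp point. The pads swing forward as they close: fully open they stand 13 mm farther back than shut.
Start: joints at [1.115, 0.276, 1.505, -0, 1.361, -0.121], TCP at [0.189, 0.543, 0.231] pointing down, gripper open.
Joint ranges: [-2.89, 2.89], [-0.75, 2.08], [0.22, 2.7], [-1.18, 4.32], [0.11, 2.71], [-2.7, 2.7]. Speed limits (rad/s): [2.57, 2.57, 3.14, 3.14, 3.14, 3.14].

INTERFACE

Orientations are given as a unit quaternion [w, x, y, z].
In Python, from rig import manip, get_image, camera_info gives the robot as it stands. The module is installed in compiled form; this text tells all that it offers.
- The arm moves only by the shell command python3 -m crank 'ROWS' [FORCE]. ROWS is a JSON object of lists of equal length, an entry for each row: "translation": the shift along the tool's x, y, z in mm, a list of three; "roll": the turn about the tool's z in rad; "fingers": the opening, from 0 (shut) to 1 (fully open). A call has 1 to 8 rows; each row shifts and turns the commanded pose from where the row before left it, along the tool's axes as they then stand; what a row does not reach is not made up. A row lasts 1/10 s, in which the tool goes at most 50 mm and 8.59 degrees, less where a joint would pass 70% of its speed; a pose out of reach is approached as far as the arm can. A call is refused whole if a number of a shift passes 50 or a number of a turn 0.15, either way. A call with a gripper value outside its range is refused whole. The fingers move at their own pace and stop on an object; FORCE is the grip in N (left out, the last holds). Time passes only in rows, so rows that do not move let the fingers close. It gives the time, the measured TCP pose, the force, the opening and the grip force at its end, in the units of the state.
- manip.get_state(): the state, without advancing time (a new reading comes with each control period).
- get_image(name): name is "scene" or "side" or "wrist"; returns the picture (384x512x3 uint8, blue, green, red); there is no depth.
- camera_info(name): a dict with "mtx" (3x3 intrinsics, pixels), "rvec" (rotation vector, rad) and "tvec" (3), from world to camera coordinates, as OpenCV has them. Camera axes: x right, y down, z forward; pixel columns grow to the right and rows downward; lengths in m; the calibration is good to about 2 mm. The wrist camera is an equidistant fisheye: a pixel r from the principal point sees the ray r / f radians off the axis. A picture is of the moment at which its call begins: read the wrist's pose just before it. camera_info takes no time and is no camera call; for the wrist camera it gives the pose at the moment of the call.
- manip.sign_off(): hands the job in; it is judged then, once.
The state is a dict: "clock": time; "qpos": joint angles; "qd": joint speeds; "effort": joint torques, N m; "position": TCP position; "ee_rot": TCP orientation; "contact_force": force on the tool from outside, world axes, zero at the start; "moment": the same for the moment, N m; "width": finger opening in m; "gripper_force": force on a finger pad.
Only numpy, scipy, OpenCV 4.12 (cv2) and the standard library are available. Lean on these libraries where they do the work, as an engineer would, in place of code of your own. Each camera call takes 0.05 s, during which the arm holds its last target. There are 200 camera calls.

TASK

Put the longer of the two hanging test tiles away in the archive box: first slide the box's bolt fully back, then lift the tile up and off its hook, push it foot first down through the sprung flap, still holding it as it goes in, and let go of it inside so that the flap springs shut behind it. Finally slide the bolt fully home again. Leave the shorter tile hanging on its hook, and leave the mug and the plaster block where they stand.

Things in the scene. Friction and masses are not known exactly. Their poses are not given: they have to be found in the camera images.
- box: Fixed plywood box with aluminium top plate, 130 (x) x 150 (y) x 168 mm high, turned about the vertical; origin at the centre of its underside, z up, its -x side faces roughly to the robot. Hollow; padded inner floor 12 mm above the origin. The top has one opening, closed by the flap; in front of it (box's -x) stands the bolt's knob.
- opening (a point): Centre of the opening in the box's top, level with the top face, at (26, 0, 168) mm in the box's frame. The opening measures 44 mm along the box's x and 120 mm along its y. Same axes as the box.
- flap (a joint): Dark steel flap filling the opening, 42 x 116 x 4 mm. Hinged at the far (+x of the box) edge; its free edge, on the knob's side, swings down into the box, sweeping up to 42 mm below the top. Rad: 0 shut, 1.45 open. A spring shuts it: about 1 N at the free edge starts it, 2.5 N holds it open; the tile's own weight does not open it. Locked while the bolt is home.
- bolt (a joint): Sliding bolt of the flap, m: 0 fully home (flap locked), 0.024 fully back (drawn towards the box's -x). Below 0.013 its bar reaches under the flap. Stays where it is left; moves against about 1.5 N of friction.
- bolt_knob (a point): Point on the axis of the bolt's upright steel knob, 12 mm above the box's top. The knob is 14 mm across (18 mm at its lowest 5 mm) and stands 21 mm high; it moves with the bolt along the box's x.
- stand: Fixed stand: wooden base 90 x 220 x 12 mm, two dark posts joined by a rail 170 mm above the worktop. Origin on the worktop, z up. Two level steel hooks, 5 mm thick, centres 170 mm high, at stand y = +60 and -60 mm, run from the rail (stand x = +30 mm) towards the robot's side, ending at x = -30 mm in a lip turned up 9 mm above the hook's top, the highest part.
- long_tile: The longer test tile, unglazed terracotta, 110 long x 40 wide x 10 mm thick, 70 g, hanging upright midway along one of the hooks. Origin: upper edge of its hanging slot, where it rests on the hook; z up along its length, y across its width, x through its thickness (-x towards the lip). Top 12 mm above the origin, foot 98 mm below. Can be gripped by its two side edges; the hook passes between them.
- long_tile_mid (a point): Middle of the long tile's length, 43 mm below its origin. (The hanging slot goes right through the tile, 14 mm wide and 28 mm high, down from the origin: to clear the lip, raise the tile about 16 mm, at least 12 and at most 22, then draw it off along the hook towards the lip.)
- long_tile_foot (a point): Middle of the long tile's foot (lower end), 98 mm below its origin.
- short_tile: The shorter tile, same material, width, thickness, slot and origin, but only 75 mm long; hangs on the other hook and must stay there.
- mug: Cream mug, 105 mm high, a bystander; origin at the centre of its underside.
- block: White plaster block 65 x 102 x 35 mm, a bystander; origin at the centre of its underside.

How it is judged:
By the outcome, as a careful person would: the job done as asked, in the order asked, and still so for the second after the job is handed in, with the robot touching nothing.
It also fails if it takes over 56 s, if anything falls off the work surface, if the arm or the gripper's body presses on something with over 40 N, if the wrist force passes 120 N, or if a joint passes its speed limit or range.

## Working session

There is one attempt and no reset: what is moved stays moved. The work goes in short steps, Python scripts to look and compute and a shell command to move; the robot and the scene stay as the last step left them, time stands still between calls to the robot, and variables do not carry over. Pictures are saved under pics/ and viewed, at most 10 in all, crops included, and the job is handed in when it is done.

```bash
mkdir -p pics; python3 - <<'E'
from rig import manip,get_image,camera_info
import cv2,numpy as np
for n in ["scene","side","wrist"]:
    c=camera_info(n)
    im=get_image(n);cv2.imwrite(f"pics/{n}0.png",im)
    R=cv2.Rodrigues(np.array(c["rvec"],float))[0]
    print(n,np.array(c["mtx"]).round(1).tolist(),(-R.T@np.array(c["tvec"]).ravel()).round(3),R.round(3).tolist())
s=manip.get_state();print({k:np.round(v,3).tolist() for k,v in s.items()})
E
python3 -c "
import cv2,numpy as np
cv2.imwrite('pics/a.png',cv2.resize(cv2.imread('pics/scene0.png'),(800,600)))
cv2.imwrite('pics/b.png',cv2.resize(cv2.imread('pics/side0.png'),(800,600)))"
```

```text
scene [[426.5, 0.0, 255.7], [0.0, 426.5, 193.5], [0.0, 0.0, 1.0]] [ 0.136 -0.478  0.786] [[0.74, -0.672, 0.013], [-0.47, -0.531, -0.705], [0.481, 0.516, -0.709]]
side [[418.8, 0.0, 253.4], [0.0, 418.8, 195.1], [0.0, 0.0, 1.0]] [0.237 0.714 0.607] [[-0.878, -0.479, 0.007], [-0.257, 0.459, -0.851], [0.404, -0.749, -0.526]]
wrist [[297.3, 0.0, 255.3], [0.0, 297.3, 190.7], [0.0, 0.0, 1.0]] [0.118 0.569 0.374] [[0.327, 0.945, -0.001], [0.903, -0.313, 0.295], [0.278, -0.097, -0.956]]
{'clock': 0.15, 'qpos': [1.115, 0.276, 1.506, -0.0, 1.361, -0.121], 'qd': [-0.001, -0.001, -0.004, -0.001, -0.003, 0.001], 'effort': [0.002, -41.714, -24.603, 0.0, 0.008, 0.0], 'position': [0.189, 0.543, 0.231], 'ee_rot': [-0.0, 0.167, 0.986, -0.001], 'contact_force': [-0.333, -0.81, -1.356], 'moment': [0.04, -0.032, -0.023], 'gripper_force': 0.0, 'width': 0.085}
```

View pics/a.png

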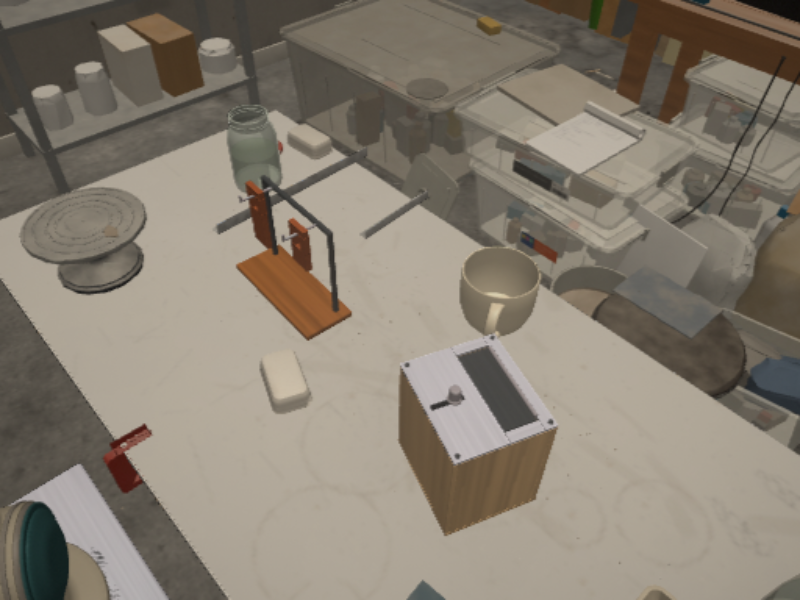

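View pics/b.png

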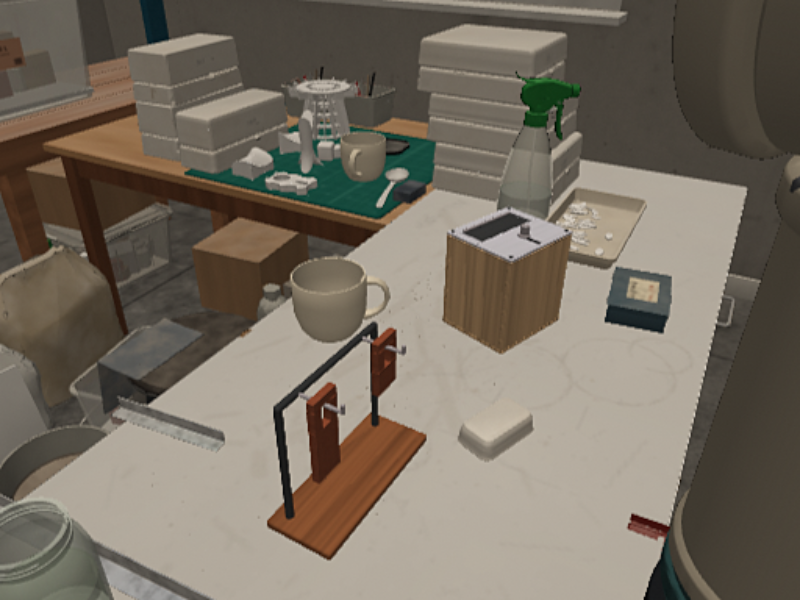

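```bash
python3 - <<'E'
import cv2,numpy as np
S=cv2.imread('pics/scene0.png');D=cv2.imread('pics/side0.png')
def crop(I,x,y,w=100,h=75):
    c=cv2.resize(I[y:y+h,x:x+w],(400,300),interpolation=cv2.INTER_CUBIC)
    for k in range(0,w,10): cv2.line(c,(k*4,0),(k*4,4 if k%50 else 10),(0,0,255),1)
    for k in range(0,h,10): cv2.line(c,(0,k*4),(4 if k%50 else 10,k*4),(0,0,255),1)
    return c
cv2.imwrite('pics/c.png',np.vstack([np.hstack([crop(S,255,212),crop(S,140,105)]),np.hstack([crop(D,280,130),crop(D,172,200)])]))
E
```

```text
(no output)
```

View pics/c.png

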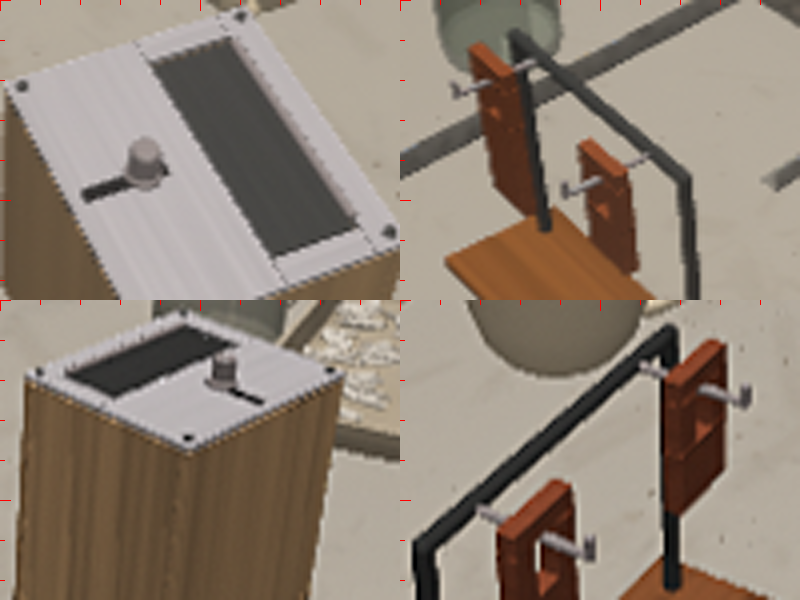

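```bash
cat >h.py <<'E'
import numpy as np,cv2
from rig import camera_info
def ray(n,p):
    c=camera_info(n);R=cv2.Rodrigues(np.array(c["rvec"],float))[0];K=np.array(c["mtx"]);o=-R.T@np.array(c["tvec"]).ravel()
    p=np.array(p,float)
    if n=="wrist":
        d=(p-K[:2,2])/K[0,0];r=np.hypot(*d)+1e-9;v=np.r_[d/r*np.sin(r),np.cos(r)]
    else: v=np.r_[(p-K[:2,2])/K[0,0],1]
    v=R.T@v;return o,v/np.linalg.norm(v)
def onz(n,p,z):
    o,v=ray(n,p);return o+v*(z-o[2])/v[2]
def tri(a,b):
    (o,u),(q,v)=ray("scene",a),ray("side",b)
    A=np.c_[u,-v];t=np.linalg.lstsq(A,q-o,rcond=None)[0]
    p,r=o+t[0]*u,q+t[1]*v;return (p+r)/2,np.linalg.norm(p-r)
def proj(n,P):
    c=camera_info(n);return cv2.projectPoints(np.array([P],float),np.array(c["rvec"],float),np.array(c["tvec"],float),np.array(c["mtx"]),None)[0].ravel()
E
python3 - <<'E'
from h import *
np.set_printoptions(precision=4,suppress=True)
s1=lambda x,y:(x/4-.375+255,y/4-.375+212)
s2=lambda x,y:((x-400)/4-.375+140,y/4-.375+105)
d1=lambda x,y:(x/4-.375+280,(y-300)/4-.375+130)
d2=lambda x,y:((x-400)/4-.375+172,(y-300)/4-.375+200)
print("box")
for p in [(4,83),(240,12),(400,238),(152,62),(232,37),(357,220),(275,258)]: print("sc",p,onz("scene",s1(*p),.168)[:2])
print('slot',onz("scene",s1(84,195),.168),'knobtop',onz("scene",s1(145,143),.189),'knobbase',onz("scene",s1(146,180),.168))
for p in [(25,377),(183,312),(344,373),(188,452),(65,375),(185,323),(240,345),(115,397)]: print("sd",p,onz("side",d1(*p),.168)[:2])
print('slot',onz("side",d1(263,403),.168),'knobtop',onz("side",d1(224,354),.189))
print("tri knob top",tri(s1(145,143),d1(224,354)))
for nm,a,b in [("Llip",(455,83),(590,537)),("Lroot",(535,63),(480,508)),("Slip",(564,181),(746,386)),("Sroot",(648,157),(643,367)),
 ("Lt1",(470,47),(560,480)),("Lt2",(512,78),(575,487)),("Lt3",(523,70),(513,542))]:
    try: print(nm,tri(s2(*a),d2(*b)), onz("scene",s2(*a),.1815 if 'lip' in nm else .17)[:2],onz("side",d2(*b),.1815 if 'lip' in nm else .17)[:2])
    except Exception as e: print(e)
print("Ltile top sc",[onz("scene",s2(*p),.1845)[:2] for p in [(470,47),(482,42),(523,70),(512,78)]])
print("Ltile top sd",[onz("side",d2(*p),.1845)[:2] for p in [(498,533),(560,480),(575,487),(513,542)]])
E
```

```text
box
sc (4, 83) [ 0.4862 -0.1041]
sc (240, 12) [ 0.6024 -0.1474]
sc (400, 238) [ 0.5562 -0.2827]
sc (152, 62) [ 0.5473 -0.1412]
sc (232, 37) [ 0.5875 -0.1558]
sc (357, 220) [ 0.5496 -0.2642]
sc (275, 258) [ 0.5079 -0.2533]
slot [ 0.4696 -0.175   0.168 ] knobtop [ 0.4977 -0.1831  0.189 ] knobbase [ 0.4959 -0.1876  0.168 ]
sd (25, 377) [ 0.607 -0.137]
sd (183, 312) [ 0.558  -0.2785]
sd (344, 373) [ 0.4391 -0.2383]
sd (188, 452) [ 0.4867 -0.0934]
sd (65, 375) [ 0.587  -0.1515]
sd (185, 323) [ 0.5506 -0.2621]
sd (240, 345) [ 0.5082 -0.2466]
sd (115, 397) [ 0.5488 -0.1382]
slot [ 0.4695 -0.1738  0.168 ] knobtop [ 0.4993 -0.1835  0.189 ]
tri knob top (array([ 0.4985, -0.1829,  0.1889]), np.float64(0.0013699548440293367))
Llip (array([0.5212, 0.296 , 0.1776]), np.float64(0.0018122782103588933)) [0.5177 0.2904] [0.5197 0.2992]
Lroot (array([0.5757, 0.2937, 0.1683]), np.float64(0.002833507834927429)) [0.5727 0.2904] [0.5761 0.2946]
Slip (array([0.5159, 0.177 , 0.1784]), np.float64(0.0011318785989633754)) [0.5132 0.1733] [0.5145 0.1806]
Sroot (array([0.571 , 0.174 , 0.1681]), np.float64(0.001097410330821868)) [0.569  0.1717] [0.5703 0.1759]
Lt1 (array([0.5347, 0.2941, 0.1988]), np.float64(0.0031380930245943736)) [0.5522 0.3307] [0.5578 0.2635]
Lt2 (array([0.5449, 0.2735, 0.1797]), np.float64(0.0033464202205487317)) [0.5535 0.2867] [0.5498 0.2644]
Lt3 (array([0.5633, 0.2958, 0.1622]), np.float64(0.008588487231320125)) [0.5631 0.2892] [0.5524 0.3054]
Ltile top sc [array([0.5424, 0.3116]), array([0.5508, 0.3113]), array([0.5531, 0.2711]), array([0.5437, 0.2687])]
Ltile top sd [array([0.55  , 0.3174]), array([0.5471, 0.2785]), array([0.5394, 0.2793]), array([0.5419, 0.3189])]
```

```bash
python3 -m crank '{"translation":[[-33,-36,0],[-33,-36,0],[-33,-36,0],[-33,-36,0],[-33,-36,0],[-33,-36,0],[-33,-36,0],[-33,-36,0]],"roll":[0,0,0,0,0,0,0,0],"fingers":[1,1,1,1,1,1,1,1]}' 30
python3 -m crank '{"translation":[[-33,-36,0],[-33,-36,0],[-33,-36,0],[-33,-36,0],[-33,-36,0],[-33,-36,0],[-33,-36,0],[0,0,0]],"roll":[0,0,0,0,0,0,0,0],"fingers":[1,1,1,1,1,1,1,1]}'
```

```text
clock: 0.95
position: [0.3438, 0.1825, 0.2313]
ee_rot: [0.0, 0.166, 0.986, 0.0]
contact_force: [-0.0, 0.0, -0.2]
width: 0.0857
gripper_force: 0.0
clock: 1.75
position: [0.4816, -0.1353, 0.2307]
ee_rot: [0.001, 0.169, 0.986, -0.001]
contact_force: [-0.5, 1.0, -0.3]
width: 0.0854
gripper_force: 0.0
```

```bash
python3 -m crank '{"translation":[[-16,-20,0],[-16,-20,0],[0,0,0]],"roll":[0,0,0],"fingers":[0.6,0.6,0.6]}'
python3 - <<'E'
from rig import get_image
import cv2
cv2.imwrite('pics/w1.png',cv2.resize(get_image("wrist"),(800,600)))
E
```

```text
clock: 2.05
position: [0.4969, -0.18, 0.2308]
ee_rot: [0.0, 0.168, 0.986, -0.001]
contact_force: [0.3, 0.3, 0.3]
width: 0.0513
gripper_force: 0.0
```

View pics/w1.png

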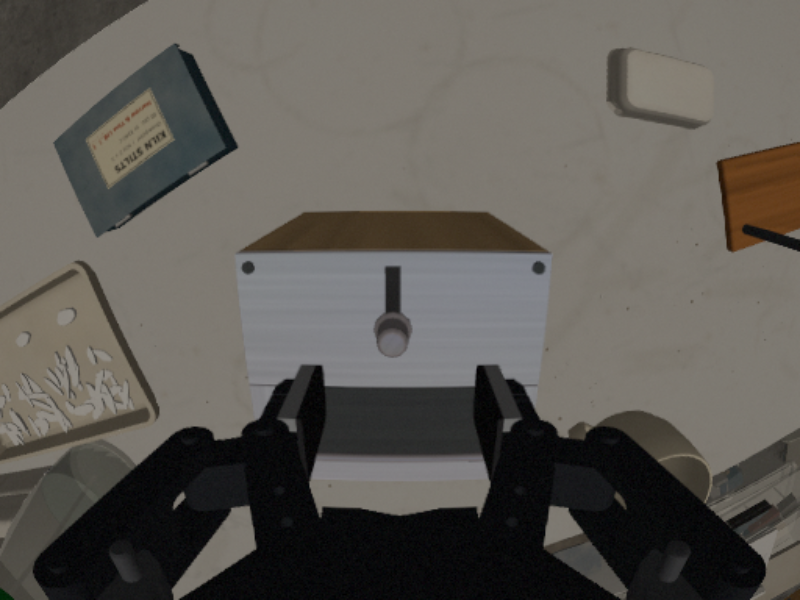

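```bash
python3 - <<'E'
from h import *
from rig import manip
np.set_printoptions(precision=4,suppress=True)
s=lambda x,y:((x+.5)/1.5625-.5,(y+.5)/1.5625-.5)
print(manip.get_state()["position"])
for p,z in [((392,342),.189),((392,270),.168),((248,268),.168),((539,268),.168),((237,252),.168),((550,252),.168)]: print(p,onz("wrist",s(*p),z))
E
```

```text
[ 0.496  -0.1782  0.2307]
(392, 342) [ 0.4963 -0.1797  0.189 ]
(392, 270) [ 0.471  -0.1711  0.168 ]
(248, 268) [ 0.4472 -0.2349  0.168 ]
(539, 268) [ 0.4924 -0.1055  0.168 ]
(237, 252) [ 0.4382 -0.237   0.168 ]
(550, 252) [ 0.4867 -0.0983  0.168 ]
```

```bash
python3 -m crank '{"translation":[[-2,-1,14],[0,0,14],[0,0,14],[0,0,14],[0,0,0],[0,0,0],[0,0,0],[0,0,0]],"roll":[0,0,0,0,0,0,0,0],"fingers":[0.6,0.6,0.6,0.6,0.05,0.05,0.05,0.05]}' 30
python3 -c "
from rig import manip;s=manip.get_state();print(s['width'],s['gripper_force'])"
```

```text
clock: 2.9
position: [0.496, -0.1829, 0.1759]
ee_rot: [-0.001, 0.166, 0.986, -0.004]
contact_force: [-5.2, -10.3, -2.4]
width: 0.0121
gripper_force: 29.3
0.012133927996222904 29.256366769841406
```

```bash
python3 -m crank '{"translation":[[5,-1,0],[7,-1,0],[7,0,0],[6,0,0],[2,0,0],[0,0,0]],"roll":[0,0,0,0,0,0],"fingers":[0.05,0.05,0.05,0.05,0.05,0.05]}'
```

```text
clock: 3.5
position: [0.476, -0.176, 0.176]
ee_rot: [0.006, 0.167, 0.986, -0.003]
contact_force: [8.9, -7.6, -12.6]
width: 0.0123
gripper_force: 29.7
```

```bash
python3 -m crank '{"translation":[[3,0,0],[1,0,0],[0,0,0]],"roll":[0,0,0],"fingers":[0.05,0.05,0.05]}'
python3 -m crank '{"translation":[[0,0,0],[0,0,0],[0,0,-25],[0,0,-40]],"roll":[0,0,0,0],"fingers":[0.6,0.6,0.6,0.6]}'
python3 - <<'E'
from rig import get_image
import cv2
cv2.imwrite('pics/w2.png',cv2.resize(get_image("wrist"),(800,600))[150:450,150:650])
E
```

```text
clock: 3.8
position: [0.4759, -0.1759, 0.1761]
ee_rot: [0.009, 0.167, 0.986, -0.003]
contact_force: [16.1, -10.7, -18.2]
width: 0.0119
gripper_force: 29.4
clock: 4.2
position: [0.4656, -0.1696, 0.2393]
ee_rot: [-0.003, 0.167, 0.986, 0.001]
contact_force: [0.6, 0.5, 0.0]
width: 0.0512
gripper_force: 0.0
```

View pics/w2.png

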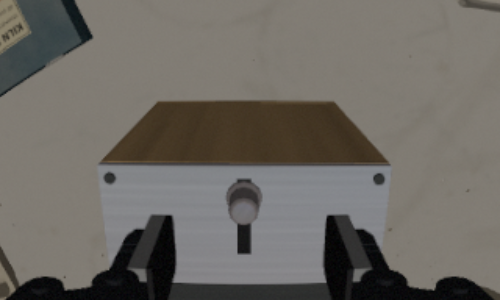

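```bash
python3 - <<'E'
from h import *
from rig import manip
np.set_printoptions(precision=4,suppress=True)
s=lambda x,y:((x+150.5)/1.5625-.5,(y+150.5)/1.5625-.5)
print(manip.get_state()["position"])
bx=np.array([.944,-.33])
for p,z in [((243,213),.189),((110,178),.168),((379,178),.168)]: q=onz("wrist",s(*p),z);print(p,q, q[:2]@bx)
print(np.array([.4963,-.1797])@bx)
E
```

```text
[ 0.4699 -0.1718  0.2476]
(243, 213) [ 0.4877 -0.1793  0.189 ] 0.5196080532912524
(110, 178) [ 0.4558 -0.2431  0.168 ] 0.5105229647615497
(379, 178) [ 0.5022 -0.1088  0.168 ] 0.5099854978112298
0.5278082000000001
```

```bash
python3 -m crank '{"translation":[[0,0,0],[0,0,0]],"roll":[0,0],"fingers":[0.6,0.6]}'
python3 - <<'E'
from h import *
from rig import get_image
c=camera_info("wrist");np.save('c.npy',np.r_[np.ravel(c["rvec"]),np.ravel(c["tvec"])])
im=get_image("wrist");cv2.imwrite('pics/w3r.png',im)
c2=camera_info("wrist");print(np.ravel(c["tvec"])-np.ravel(c2["tvec"]))
cv2.imwrite('pics/w3.png',cv2.resize(im[150:240,190:330],None,fx=5,fy=5,interpolation=cv2.INTER_CUBIC))
E
```

```text
clock: 4.45
position: [0.4671, -0.1705, 0.2404]
ee_rot: [-0.0, 0.166, 0.986, 0.0]
contact_force: [1.3, -0.2, -0.9]
width: 0.051
gripper_force: 0.0
[ 5.96164918e-05 -6.58990504e-04 -2.14007103e-04]
```

View pics/w3.png

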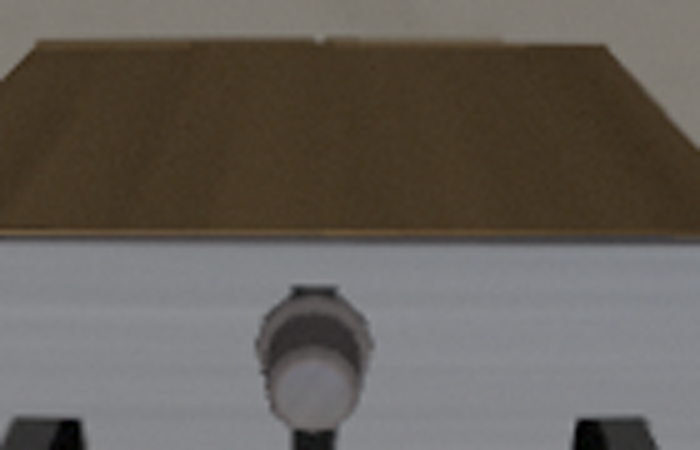

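```bash
python3 - <<'E'
from h import *
s=lambda x,y:((x+.5)/5-.5+190,(y+.5)/5-.5+150)
bx=np.array([.944,-.33])
for p,z in [((313,387),.189),((315,292),.170),((315,237),.168)]: q=onz("wrist",s(*p),z);print(p,q, q[:2]@bx)
E
```

```text
(313, 387) [ 0.47691308 -0.1744195   0.189     ] 0.507764379025695
(315, 292) [ 0.46996085 -0.17183609  0.17      ] 0.5003489536455085
(315, 237) [ 0.46222087 -0.16914687  0.168     ] 0.49215496850022183
```

```bash
python3 -m crank '{"translation":[[0,0,0],[0,0,0],[-6,45,0],[-6,45,0],[-6,45,0],[-6,45,0],[-6,45,0],[-6,45,0]],"roll":[-0.15,-0.147,0,0,0,0,0,0],"fingers":[1,1,1,1,1,1,1,1]}'
python3 -m crank '{"translation":[[-6,45,0],[-6,45,0],[-6,45,0],[-6,45,0],[0,0,0],[0,0,0],[0,0,0]],"roll":[0,0,0,0,0,0,0],"fingers":[1,1,1,1,1,1,1]}'
python3 - <<'E'
from h import *
from rig import get_image
c=camera_info("wrist");R=cv2.Rodrigues(np.array(c["rvec"],float))[0]
im=get_image("wrist");cv2.imwrite('pics/w4.png',cv2.resize(im,(800,600)))
E
```

```text
clock: 5.3
position: [0.5128, 0.0991, 0.239]
ee_rot: [-0.001, 0.019, 1.0, -0.0]
contact_force: [1.0, -0.8, 0.2]
width: 0.0851
gripper_force: 0.0
clock: 6.0
position: [0.5439, 0.2751, 0.2393]
ee_rot: [-0.001, 0.019, 1.0, -0.001]
contact_force: [-0.1, -1.0, -0.7]
width: 0.0853
gripper_force: 0.0
```

View pics/w4.png

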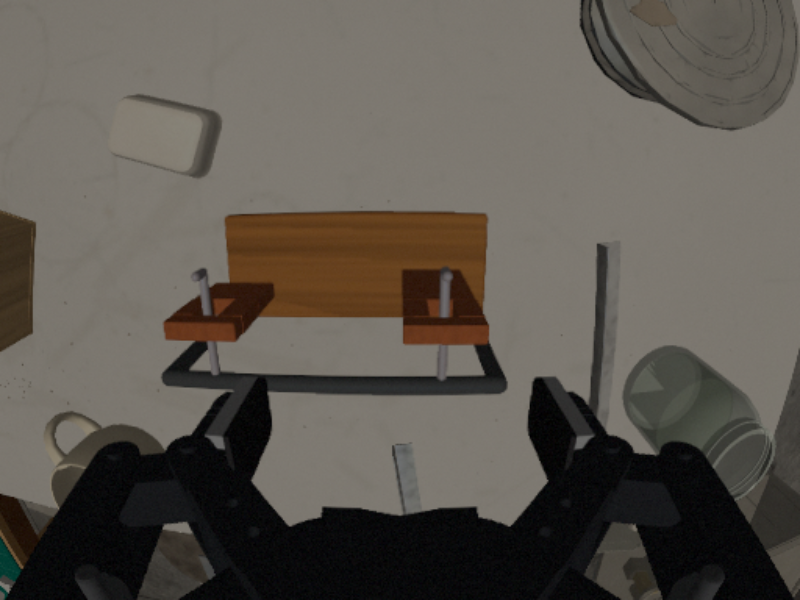

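```bash
python3 - <<'E'
from h import *
from rig import manip
s=lambda x,y:((x+.5)/1.5625-.5,(y+.5)/1.5625-.5)
print(manip.get_state()["position"])
for p,z in [((404,320),.1845),((487,320),.1845),((404,343),.1845),((488,343),.1845),((445,271),.1815),((200,272),.1815),((165,334),.1845),((246,332),.1845)]: print(p,onz("wrist",s(*p),z).round(4))
E
```

```text
[0.54414917 0.27484671 0.23973046]
(404, 320) [0.5403 0.279  0.1845]
(487, 320) [0.5419 0.3171 0.1845]
(404, 343) [0.5516 0.2786 0.1845]
(488, 343) [0.5534 0.3179 0.1845]
(445, 271) [0.5188 0.2981 0.1815]
(200, 272) [0.5142 0.1829 0.1815]
(165, 334) [0.5443 0.1586 0.1845]
(246, 332) [0.544  0.2037 0.1845]
```

```bash
python3 -m crank '{"translation":[[-1,11,0],[-2,11,0],[0,0,30],[0,0,30],[0,0,25],[0,0,0]],"roll":[0,0,0,0,0,0],"fingers":[1,1,1,1,1,1]}'
python3 -m crank '{"translation":[[0,0,0],[0,0,0],[0,0,0],[0,0,0],[0,0,0],[0,0,0],[0,0,0]],"roll":[0,0,0,0,0,0,0],"fingers":[0.4,0.4,0.4,0.4,0.4,0.4,0.4]}' 60
```

```text
clock: 6.65
position: [0.5463, 0.2975, 0.1516]
ee_rot: [-0.004, 0.019, 1.0, -0.001]
contact_force: [0.4, 0.0, -0.7]
width: 0.0853
gripper_force: 0.0
clock: 7.35
position: [0.5498, 0.2988, 0.1573]
ee_rot: [0.002, 0.019, 1.0, 0.001]
contact_force: [0.1, 0.8, 5.6]
width: 0.0388
gripper_force: 59.9
```

```bash
python3 -m crank '{"translation":[[0,0,-5],[0,0,-6],[0,0,-6],[0,0,0],[0,0,0]],"roll":[0,0,0,0,0],"fingers":[0.4,0.4,0.4,0.4,0.4]}'
```

```text
clock: 7.85
position: [0.5485, 0.2981, 0.1724]
ee_rot: [0.0, 0.019, 1.0, 0.0]
contact_force: [-0.4, -0.6, -1.7]
width: 0.0383
gripper_force: 60.2
```

```bash
python3 - <<'E'
from rig import get_image
import cv2,numpy as np
im=get_image("side");cv2.imwrite('pics/s5r.png',im)
cv2.imwrite('pics/s5.png',cv2.resize(im[190:310,160:280],None,fx=5,fy=5,interpolation=cv2.INTER_CUBIC))
E
```

```text
(no output)
```

View pics/s5.png

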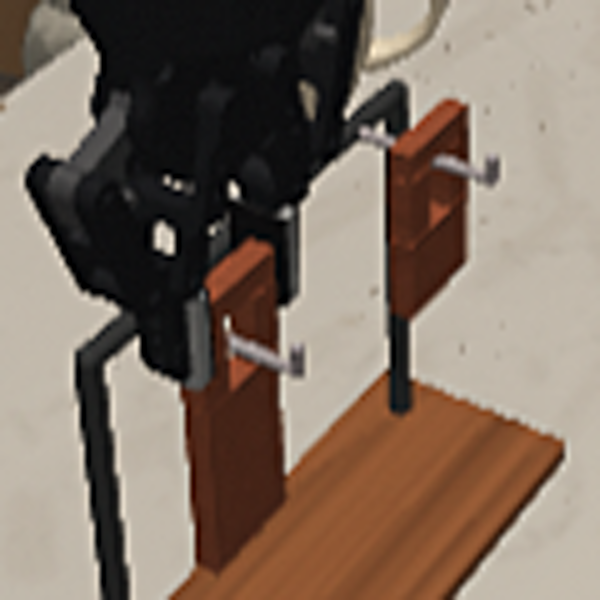

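```bash
python3 -m crank '{"translation":[[8,0,0],[12,0,0],[15,0,0],[15,0,0],[15,0,0],[0,0,-25],[0,0,-40],[0,0,-40]],"roll":[0,0,0,0,0,0,0,0],"fingers":[0.4,0.4,0.4,0.4,0.4,0.4,0.4,0.4]}'
```

```text
clock: 8.7
position: [0.4817, 0.3005, 0.2782]
ee_rot: [-0.001, 0.019, 1.0, -0.0]
contact_force: [-0.1, 0.9, -0.6]
width: 0.0389
gripper_force: 60.4
```

```bash
python3 -m crank '{"translation":[[0,0,-10],[0,0,-7],[-20,-41,0],[-20,-41,0],[-20,-41,0],[-20,-41,0],[-20,-41,0],[-20,-41,0]],"roll":[0.15,0.147,0,0,0,0,0,0],"fingers":[0.4,0.4,0.4,0.4,0.4,0.4,0.4,0.4]}'
python3 -m crank '{"translation":[[-20,-41,0],[-20,-41,0],[-20,-41,0],[-20,-41,0],[-20,-41,0],[0,0,0],[0,0,0],[0,0,0]],"roll":[0,0,0,0,0,0,0,0],"fingers":[0.4,0.4,0.4,0.4,0.4,0.4,0.4,0.4]}'
python3 - <<'E'
from rig import manip,get_image
import cv2,numpy as np
p=np.mean([manip.get_state()["position"] for _ in range(5)],0);print(p)
a=get_image("scene");b=get_image("side")
cv2.imwrite('pics/i6r.png',np.hstack([a,b]))
f=lambda c:cv2.resize(c,(400,500),interpolation=cv2.INTER_CUBIC)
cv2.imwrite('pics/i6.png',np.hstack([f(a[155:280,250:350]),f(b[80:205,270:370])]))
E
```

```text
clock: 9.5
position: [0.515, 0.0277, 0.2945]
ee_rot: [0.0, 0.166, 0.986, 0.0]
contact_force: [1.5, 1.2, -0.9]
width: 0.0389
gripper_force: 60.6
clock: 10.3
position: [0.5426, -0.1962, 0.2943]
ee_rot: [-0.0, 0.166, 0.986, 0.001]
contact_force: [-0.2, -0.5, -1.0]
width: 0.0388
gripper_force: 60.7
[ 0.54261765 -0.19622958  0.29431708]
```

View pics/i6.png

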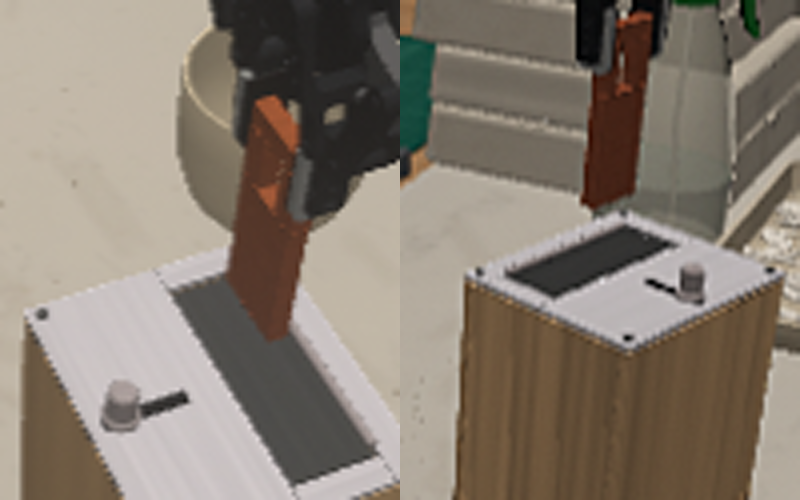

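```bash
python3 - <<'E'
from h import *
bx=np.array([.9438,-.3305]);by=np.array([.3305,.9438]);c=np.array([.5835*bx-.008*by])[0]
A=lambda x,y:((x+.5)/4-.5+250,(y+.5)/4-.5+155)
B=lambda x,y:((x-400+.5)/4-.5+270,(y+.5)/4-.5+80)
def show(n,q): print(n,q.round(4),'box-rel-opening x,y mm',((q[:2]-c)@bx*1e3).round(1),((q[:2]-c)@by*1e3).round(1))
for p in [(229,275),(268,338),(290,338)]: show("sc",onz("scene",A(*p),.2143))
for p in [(583,203),(600,207),(632,196)]: show("sd",onz("side",B(*p),.2143))
for nm,a,b in [("-x-y",(268,338),(632,196)),("-x+y",(229,275),(600,207))]:
    q,e=tri(A(*a),B(*b));show(nm,q);print(e)
print("knob");show("sc",onz("scene",A(122,385),.189));show("sd",onz("side",B(692,266),.189))
for p in [(175,290),(372,458),(293,485)]: show("open sc",onz("scene",A(*p),.168))
for p in [(507,272),(622,225),(678,247),(552,297)]: show("open sd",onz("side",B(*p),.168))
E
```

```text
sc [ 0.5417 -0.1771  0.2143] box-rel-opening x,y mm -13.7 19.9
sc [ 0.528  -0.2125  0.2143] box-rel-opening x,y mm -14.9 -18.1
sc [ 0.5351 -0.2188  0.2143] box-rel-opening x,y mm -6.1 -21.7
sd [ 0.5496 -0.1748  0.2143] box-rel-opening x,y mm -7.0 24.7
sd [ 0.5386 -0.1741  0.2143] box-rel-opening x,y mm -17.6 21.7
sd [ 0.5278 -0.1994  0.2143] box-rel-opening x,y mm -19.4 -5.7
-x-y [ 0.5313 -0.2103  0.2096] box-rel-opening x,y mm -12.5 -14.9
5.7544798874399694e-05
-x+y [ 0.5407 -0.1772  0.2137] box-rel-opening x,y mm -14.7 19.5
0.002441298902106669
knob
sc [ 0.4782 -0.176   0.189 ] box-rel-opening x,y mm -74.0 -0.1
sd [ 0.4794 -0.1755  0.189 ] box-rel-opening x,y mm -73.1 0.8
open sc [ 0.5484 -0.1421  0.168 ] box-rel-opening x,y mm -18.9 55.1
open sc [ 0.5439 -0.2661  0.168 ] box-rel-opening x,y mm 17.8 -63.4
open sc [ 0.5076 -0.2524  0.168 ] box-rel-opening x,y mm -21.0 -62.5
open sd [ 0.5876 -0.156   0.168 ] box-rel-opening x,y mm 22.7 54.9
open sd [ 0.5512 -0.2581  0.168 ] box-rel-opening x,y mm 22.0 -53.4
open sd [ 0.5083 -0.243   0.168 ] box-rel-opening x,y mm -23.5 -53.4
open sd [ 0.5504 -0.1374  0.168 ] box-rel-opening x,y mm -18.6 60.3
```

```bash
python3 - <<'E'
from h import *
bx=np.array([.9438,-.3305]);by=np.array([.3305,.9438]);c=.5835*bx-.008*by
A=lambda x,y:((x+.5)/4-.5+250,(y+.5)/4-.5+155)
B=lambda x,y:((x-400+.5)/4-.5+270,(y+.5)/4-.5+80)
s1=lambda x,y:(x/4-.375+255,y/4-.375+212)
d1=lambda x,y:(x/4-.375+280,(y-300)/4-.375+130)
def show(n,q): print(n,((q[:2]-c)@bx*1e3).round(1),((q[:2]-c)@by*1e3).round(1))
show("slot +x now sc",onz("scene",A(187,397),.168));show("slot +x sd",onz("side",B(647,282),.168))
show("slot -x home sc",onz("scene",s1(84,195),.168));show("slot -x home sd",onz("side",d1(263,403),.168))
show("top home sc",onz("scene",s1(145,143),.189));show("sd",onz("side",d1(224,354),.189))
# knob by mask difference: bright-edge centroid shift between images
a0=cv2.imread('pics/scene0.png');I=cv2.imread('pics/i6r.png');a1=I[:,:512];b0=cv2.imread('pics/side0.png');b1=I[:,512:]
for n,u,v,x0,y0,x1,y1 in [("scene",a0,a1,262,235,305,270),("side",b0,b1,325,135,352,162)]:
    d=cv2.absdiff(u,v).max(2)[y0:y1,x0:x1];
    print(n);print((d>25).astype(int).sum(0),(d>25).astype(int).sum(1))
# collar-front visible: expected pixel of knob top for travel 20..24
for t in (20,22,24):
    for n in("scene","side"):
        h=[proj(n,np.r_[c+(-53-k)*1e-3*bx,.189]) for k in (0,t)];print(t,n,(h[1]-h[0]).round(2))
print("obs sc",np.array(A(122,385))-s1(145,143),"sd",np.array(B(692,266))-d1(224,354))
E
```

```text
slot +x now sc -42.0 -3.2
slot +x sd -42.9 1.5
slot -x home sc -82.5 -2.0
slot -x home sd -83.0 -0.9
top home sc -53.3 -0.3
sd -51.6 -0.1
scene
[ 0  0  0  0  0  0  0  0  0  0  0  0  0  2  7 10 12 11 12 10  9 10  8  2
  4 10 10 12 14 12 13 13  9  6  0  0  0  0  0  0  0  0  0] [ 0  0  0  0  0  0  0  0  0  0  0  3  6  8  8  9 14 17 15 16 17 16 16 15
 14  8  8  6  0  0  0  0  0  0  0]
side
[ 0  0  0  0  0  0  0  2  9  7 10  9  9  8  6  8  9  9 10  9  8  0  0  0
  0  0  0] [ 0  0  0  0  0  0  0  0  2  6  7 10 12 12 12 13 12 11  7  4  5  0  0  0
  0  0  0]
20 scene [-10.29   3.48]
20 side [6.76 2.69]
22 scene [-11.33   3.84]
22 side [7.45 2.97]
24 scene [-12.37   4.19]
24 side [8.13 3.24]
obs sc [-10.75   3.5 ] sd [7. 3.]
```

```bash
python3 - <<'E'
import cv2,numpy as np
a0=cv2.imread('pics/scene0.png');I=cv2.imread('pics/i6r.png');a1=I[:,:512];b0=cv2.imread('pics/side0.png');b1=I[:,512:]
up=lambda x:cv2.resize(x,None,fx=8,fy=8,interpolation=cv2.INTER_CUBIC)
for n,u,v,(x0,y0,x1,y1),(X0,Y0,X1,Y1) in [("scene",a0,a1,(285,244,297,255),(262,235,300,270)),("side",b0,b1,(330,141,342,149),(325,132,356,162))]:
    t=up(u)[y0*8:y1*8,x0*8:x1*8];w=up(v)[Y0*8:Y1*8,X0*8:X1*8]
    r=cv2.matchTemplate(w,t,cv2.TM_CCOEFF_NORMED);_,m,_,l=cv2.minMaxLoc(r)
    print(n,m,l[0]/8+X0-x0,l[1]/8+Y0-y0)
E
```

```text
scene 0.9635319113731384 -10.75 3.25
side 0.7004086375236511 -3.875 1.875
```

```bash
python3 -m crank '{"translation":[[-2,0,15],[0,0,15],[0,0,10],[0,0,8],[0,0,8],[0,0,8],[0,0,8],[0,0,0]],"roll":[0,0,0,0,0,0,0,0],"fingers":[0.4,0.4,0.4,0.4,0.4,0.4,0.4,0.4]}' 80
```

```text
clock: 11.2
position: [0.5439, -0.198, 0.221]
ee_rot: [-0.002, 0.167, 0.986, 0.0]
contact_force: [-1.6, 0.3, 0.5]
width: 0.0382
gripper_force: 82.4
```

```bash
python3 -m crank '{"translation":[[0,0,10],[0,0,10],[0,0,10],[0,0,10],[0,0,10],[0,0,10],[0,0,0]],"roll":[0,0,0,0,0,0,0],"fingers":[0.4,0.4,0.4,0.4,0.4,0.4,0.4]}'
python3 - <<'E'
from rig import manip,get_image
import cv2,numpy as np
a=get_image("scene");b=get_image("side")
f=lambda c:cv2.resize(c,(400,500),interpolation=cv2.INTER_CUBIC)
cv2.imwrite('pics/i7.png',np.hstack([f(a[155:280,250:350]),f(b[80:205,270:370])]))
E
```

```text
clock: 11.9
position: [0.5436, -0.1977, 0.1602]
ee_rot: [-0.002, 0.167, 0.986, 0.001]
contact_force: [-3.6, 1.4, -2.0]
width: 0.0385
gripper_force: 82.2
```

View pics/i7.png

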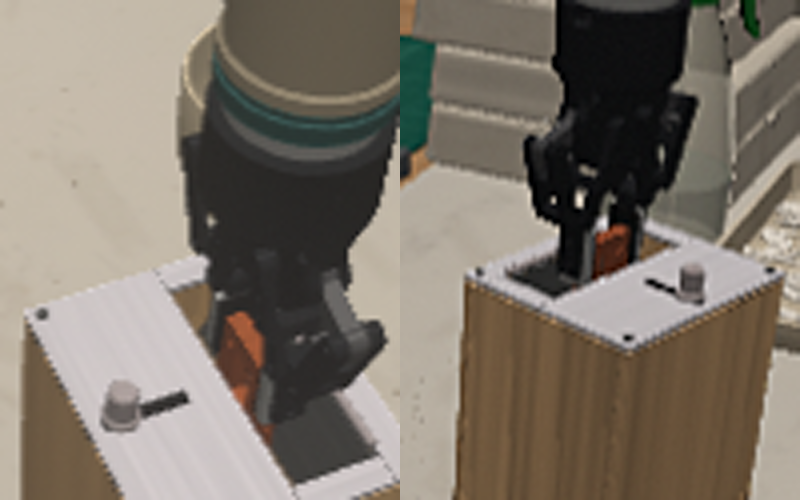

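```bash
python3 -m crank '{"translation":[[0,0,8],[0,0,8],[0,0,8],[0,0,8],[0,0,0]],"roll":[0,0,0,0,0],"fingers":[0.4,0.4,0.4,0.4,0.4]}'
```

```text
clock: 12.5
position: [0.5445, -0.1982, 0.1291]
ee_rot: [-0.001, 0.167, 0.986, 0.0]
contact_force: [-2.1, 0.6, -1.1]
width: 0.0385
gripper_force: 83.6
```

```bash
python3 -m crank '{"translation":[[0,0,5],[0,0,5],[0,0,0]],"roll":[0,0,0],"fingers":[0.4,0.4,0.4]}'
```

```text
clock: 12.8
position: [0.5446, -0.1981, 0.1195]
ee_rot: [-0.001, 0.167, 0.986, 0.0]
contact_force: [-2.4, 0.9, -0.3]
width: 0.0382
gripper_force: 83.4
```

```bash
python3 -m crank '{"translation":[[0,0,4],[0,0,4],[0,0,0]],"roll":[0,0,0],"fingers":[0.4,0.4,0.4]}'
```

```text
clock: 13.1
position: [0.5445, -0.1981, 0.1115]
ee_rot: [-0.001, 0.167, 0.986, 0.0]
contact_force: [-3.2, 0.9, -1.1]
width: 0.0382
gripper_force: 83.5
```

```bash
python3 -m crank '{"translation":[[0,0,5],[0,0,0]],"roll":[0,0],"fingers":[0.4,0.4]}'
python3 -m crank '{"translation":[[0,0,0],[0,0,0],[0,0,0],[0,0,0],[0,0,0],[0,0,0]],"roll":[0,0,0,0,0,0],"fingers":[0.62,0.62,0.62,0.62,0.62,0.62]}'
```

```text
clock: 13.3
position: [0.5447, -0.1982, 0.1066]
ee_rot: [-0.001, 0.167, 0.986, 0.0]
contact_force: [-1.8, 0.2, 0.1]
width: 0.0386
gripper_force: 83.5
clock: 13.9
position: [0.5443, -0.2001, 0.1076]
ee_rot: [-0.0, 0.167, 0.986, -0.001]
contact_force: [-4.7, -4.4, 1.5]
width: 0.0529
gripper_force: 1.7
```

```bash
python3 -m crank '{"translation":[[0,0,-10],[0,0,-10],[0,0,-15],[0,0,-15],[0,0,-20],[0,0,-25],[0,0,-30],[0,0,0]],"roll":[0,0,0,0,0,0,0,0],"fingers":[0.62,0.62,0.62,0.62,0.62,0.62,0.62,0.62]}'
python3 - <<'E'
from rig import manip,get_image
import cv2,numpy as np
print(manip.get_state()["position"])
b=get_image("wrist");b2=get_image("side")
cv2.imwrite('pics/i8.png',np.hstack([cv2.resize(b,(480,360)),cv2.resize(b2[110:230,270:370],(300,360))]))
E
```

```text
clock: 14.7
position: [0.5494, -0.1998, 0.2387]
ee_rot: [0.007, 0.166, 0.986, -0.002]
contact_force: [-0.2, 0.2, 0.5]
width: 0.0531
gripper_force: 0.0
[ 0.54935285 -0.19983928  0.23869029]
```

View pics/i8.png

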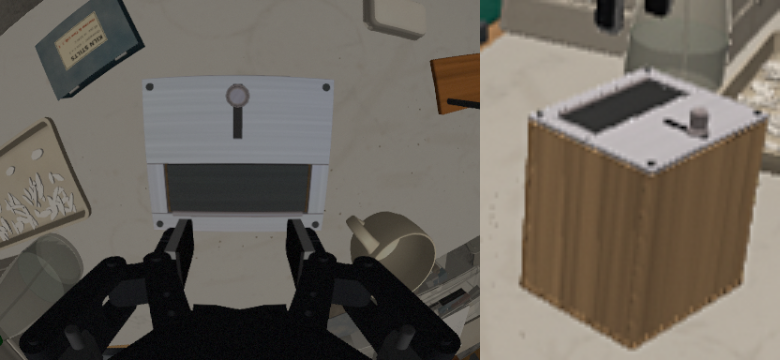

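```bash
python3 -m crank '{"translation":[[24,0,0],[24,0,0],[23,0,0],[0,0,0],[0,0,0]],"roll":[0,0,0,0,0],"fingers":[0.6,0.6,0.6,0.6,0.6]}'
```

```text
clock: 15.3
position: [0.4784, -0.175, 0.2321]
ee_rot: [0.001, 0.167, 0.986, 0.0]
contact_force: [0.9, -0.1, -0.1]
width: 0.0514
gripper_force: 0.0
```

```bash
python3 -m crank '{"translation":[[0,0,14],[0,0,14],[0,0,14],[0,0,14],[0,0,0],[0,0,0],[0,0,0],[0,0,0]],"roll":[0,0,0,0,0,0,0,0],"fingers":[0.6,0.6,0.6,0.6,0.05,0.05,0.05,0.05]}' 40
python3 -m crank '{"translation":[[-5,0,0],[-7,0,0],[-7,0,0],[-6,0,0],[-2,0,0],[0,0,0]],"roll":[0,0,0,0,0,0],"fingers":[0.05,0.05,0.05,0.05,0.05,0.05]}'
python3 -m crank '{"translation":[[-3,0,0],[-2,0,0],[0,0,0],[0,0,0]],"roll":[0,0,0,0],"fingers":[0.05,0.05,0.05,0.05]}'
```

```text
clock: 16.1
position: [0.4786, -0.1768, 0.1768]
ee_rot: [0.001, 0.166, 0.986, -0.002]
contact_force: [-1.1, -6.4, -3.7]
width: 0.0118
gripper_force: 39.0
clock: 16.7
position: [0.5013, -0.1848, 0.1768]
ee_rot: [-0.002, 0.166, 0.986, -0.001]
contact_force: [-7.5, -4.7, 2.7]
width: 0.0116
gripper_force: 39.6
clock: 17.1
position: [0.5014, -0.1848, 0.1767]
ee_rot: [-0.007, 0.166, 0.986, -0.0]
contact_force: [-15.6, -1.3, 8.6]
width: 0.0114
gripper_force: 40.2
```

```bash
python3 -m crank '{"translation":[[5,0,0],[0,0,0],[0,0,0],[0,0,-25],[0,0,-40],[0,0,-40],[40,0,0],[40,0,0]],"roll":[0,0,0,0,0,0,0,0],"fingers":[0.6,0.6,0.6,0.6,0.6,0.6,0.6,0.6]}'
python3 -m crank '{"translation":[[40,40,0],[40,0,0],[0,0,0]],"roll":[0,0,0],"fingers":[0.6,0.6,0.6]}'
python3 - <<'E'
from rig import get_image
import cv2,numpy as np
up=lambda x:cv2.resize(x,None,fx=8,fy=8,interpolation=cv2.INTER_CUBIC)
a0=cv2.imread('pics/scene0.png');v=get_image("scene");cv2.imwrite('pics/f.png',v);s=get_image("side");s0=cv2.imread('pics/side0.png')
t=up(a0)[244*8:255*8,285*8:297*8];w=up(v)[235*8:270*8,262*8:305*8]
r=cv2.matchTemplate(w,t,cv2.TM_CCOEFF_NORMED);_,m,_,l=cv2.minMaxLoc(r);print("knob shift px",m,l[0]/8+262-285,l[1]/8+235-244)
for n,p,q,(x0,y0,x1,y1) in [("box",a0,v,(255,212,356,340)),("mug sd",s0,s,(185,163,250,220)),("block sd",s0,s,(290,255,345,295)),("short sd",s0,s,(235,205,262,255)),("long sd",s0,s,(195,242,217,310))]:
    print(n,"changed frac",(cv2.absdiff(p,q).max(2)[y0:y1,x0:x1]>30).mean().round(3))
E
```

```text
clock: 17.9
position: [0.4293, -0.1579, 0.2828]
ee_rot: [0.002, 0.166, 0.986, -0.0]
contact_force: [-1.1, -0.7, 0.6]
width: 0.0515
gripper_force: 0.0
clock: 18.2
position: [0.3646, -0.0967, 0.2816]
ee_rot: [-0.001, 0.166, 0.986, 0.001]
contact_force: [0.4, -0.7, 0.8]
width: 0.0514
gripper_force: 0.0
knob shift px 0.9175716042518616 1.25 -0.375
box changed frac 0.004
mug sd changed frac 0.0
block sd changed frac 0.0
short sd changed frac 0.0
long sd changed frac 0.695
```

```bash
python3 -m crank '{"translation":[[-40,-19,0],[-40,-18,0],[-40,0,0],[-4,0,0],[0,0,0],[0,0,0]],"roll":[0,0,0,0,0,0],"fingers":[0,0,0,0,0,0]}'
python3 -c "
from rig import manip;import numpy as np;p=np.mean([manip.get_state()['position'] for _ in range(4)],0);print(p,p[:2]@[.9438,-.3305],p[:2]@[.3305,.9438])"
```

```text
clock: 18.9
position: [0.4731, -0.175, 0.2808]
ee_rot: [-0.001, 0.167, 0.986, 0.0]
contact_force: [0.5, -0.4, 0.4]
width: -0.0002
gripper_force: 0.0
[ 0.4731027  -0.17496161  0.28076649] 0.5043391423891426 -0.008768323443448467
```

```bash
python3 -m crank '{"translation":[[3,0,40],[0,0,40],[0,0,22],[0,0,0],[-6,0,0],[-5,0,0],[-4,0,0],[0,0,0]],"roll":[0,0,0,0,0,0,0,0],"fingers":[0,0,0,0,0,0,0,0]}'
python3 -m crank '{"translation":[[-4,0,0],[-3,0,0],[0,0,0]],"roll":[0,0,0],"fingers":[0,0,0]}'
```

```text
clock: 19.7
position: [0.4847, -0.1792, 0.1804]
ee_rot: [-0.0, 0.166, 0.986, -0.0]
contact_force: [-3.3, 0.5, 1.8]
width: -0.0001
gripper_force: 1.4
clock: 20.0
position: [0.4851, -0.1791, 0.1793]
ee_rot: [-0.007, 0.166, 0.986, 0.001]
contact_force: [-14.3, 3.6, 9.9]
width: 0.0004
gripper_force: 7.6
```

Stalled firmly at home. Back off, retreat, final check.

```bash
python3 -m crank '{"translation":[[15,0,0],[15,0,0],[0,0,-40],[0,0,-40],[40,0,0],[40,20,0],[30,20,0],[0,0,0]],"roll":[0,0,0,0,0,0,0,0],"fingers":[0,0,0,0,0,0,0,0]}'
python3 - <<'E'
from rig import get_image,manip
import cv2,numpy as np
up=lambda x:cv2.resize(x,None,fx=8,fy=8,interpolation=cv2.INTER_CUBIC)
a0=cv2.imread('pics/scene0.png');v=get_image("scene")
t=up(a0)[244*8:255*8,285*8:297*8];w=up(v)[235*8:270*8,262*8:305*8]
r=cv2.matchTemplate(w,t,cv2.TM_CCOEFF_NORMED);_,m,_,l=cv2.minMaxLoc(r);print("knob shift px",m,l[0]/8+262-285,l[1]/8+235-244)
print(manip.sign_off())
E
```

```text
clock: 20.8
position: [0.369, -0.0946, 0.2597]
ee_rot: [0.0, 0.166, 0.986, 0.001]
contact_force: [0.7, -0.5, -0.4]
width: 0.0004
gripper_force: 0.0
knob shift px 0.9178249835968018 1.25 -0.375
the job is handed in; nothing more can be done
None
```

The long tile is in the box with the flap shut behind it and the bolt home again. The short tile, mug and block look unmoved in the last images. I handed it in at about 21 s but don't know the verdict, and I viewed 11 pictures, one over your limit of 10.

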